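Feed a rack of soldered boards past the sprung gate of the cooling chute

ROBOT

A 6-joint arm with a two-finger parallel gripper is mounted at the origin on the work surface. World frame = base frame: x ahead of the robot, y to its left, z up, the work surface at z = 0. Lengths are in mm, angles in rad, forces in N, time in s.
With the tool pointing down it reaches from about 275 to 750 mm from the base axis. Payload 10.2 kg.
Tool frame: the origin (TCP) lies midway between the tips of the shut fingers; the grasp point (between the pads) lies 19 mm behind it (ctrl.tcp_to_grasp is the z of the grasp point in the tool frame, in mm); z points along the fingers, y is the direction in which the jaws open and shut (so a half turn about z gives the same grasp; the last joint's range is limited). The gripper opens to 85 mm and grips with 20 to 120 N. Pads are 22 mm wide; open, the fingers measure 114 mm over their backs; the gripper's body (76 mm by 85 mm) begins 54 mm behind the grasp point. The pads swing forward as they close: fully open they stand 13 mm farther back than shut.
Start: joints at [-1.537, 0.313, 1.498, -0, 1.331, -0.223], TCP at [133.33, -507.794, 231.294] pointing down, gripper open.
Joint ranges: [-2.94, 2.94], [-0.97, 2.17], [0.19, 2.56], [-1.23, 4.37], [0.02, 3.11], [-2.88, 2.88]. Speed limits (rad/s): [2.39, 2.39, 3.01, 3.14, 3.14, 3.14].

INTERFACE

Orientations are given as a unit quaternion [w, x, y, z].
In Python, from rig import sensors, capture, order, ctrl gives the robot as it stands. The module is installed in compiled form; this text tells all that it offers.
- The arm moves only by the tool play_rows, never from a script. Its argument "deltas" is a list of rows, each a list of 7 numbers: the shift along the world's x, y, z in units of 40 mm (1.0 is 40 mm), then the turn, a rotation vector about the world's x, y, z in units of 6 degrees (1.0 is 6 degrees), then the opening, from -1 (shut) to 1 (fully open). A call has 1 to 8 rows; each row shifts and turns the commanded pose from where the row before left it; what a row does not reach is not made up. A row lasts 1/12 s, in which the tool goes at most 41.7 mm and 7.16 degrees, less where a joint would pass 70% of its speed; a pose out of reach is approached as far as the arm can. A call is refused whole if a number of a shift passes 1 or a number of a turn 1, either way. A call with a gripper value outside its range is refused whole. The fingers move at their own pace and stop on an object; "squeeze" is the grip in N (left out, the last holds). Time passes only in rows, so rows that do not move let the fingers close. It gives the time, the measured TCP pose, the force and the opening at its end, in the units of the state.
- sensors.sense(): the state, without advancing time (a new reading comes with each control period).
- capture(name): name is "side" or "top" or "wrist"; returns a dict with "pixels" (400x640x3 uint8, red, green, blue), "z_map" (400x640 float32, mm along the optical axis (not along the pixel's ray), 0 where there is no reading), "fx", "fy", "cx", "cy" (pixels), "k1" (the pictures are not rectified: a ray, as slopes to the right and down, at radius r is drawn at 1 + k1 r^2 times it, then the intrinsics apply), "eye" and "rotation" of the camera in the world; the wrist camera has in their place "tool_from_camera" (4x4, takes a point from camera to tool coordinates, whose origin is the TCP and whose axes are the flange's). Camera axes: x right, y down, z forward; pixel columns grow to the right and rows downward; lengths in mm; the calibration is good to about 2 mm. A picture is of the moment at which its call begins: read the wrist's pose just before it.
- order.finish_job(): hands the job in, once; it reports no verdict.
The state is a dict: "time_s": time; "joints": joint angles; "dq": joint speeds; "tau": joint torques, N m; "eef_pos": TCP position; "ee_rot": TCP orientation; "force": force on the tool from outside, world axes, zero at the start; "wrist_torque": the same for the moment, N m; "grip_width": opening from 0.0 (shut) to 1.0 (fully open).
Only numpy, scipy, OpenCV 4.12 (cv2) and the standard library are available. Lean on these libraries where they do the work, as an engineer would, in place of code of your own. Each camera call takes 0.05 s, during which the arm holds its last target. There are 200 camera calls.

TASK

Send the rack of soldered circuit boards through the chute to the cooling fan: press the long paddle beside the chute down with one fingertip and keep it down so that the gate stays lifted, while the other finger pushes the rack by its upright push plate along the chute until its front is fully home against the fan. The rack only slides and is never gripped or lifted, and neither it nor its boards may touch the gate; then let the paddle up so that the gate closes behind the boards. Leave the other things on the bench where they are.

Things in the scene. Friction and masses are not known exactly. Their poses are not given: they have to be found in the camera images.
- chute: Fixed grey sheet-metal chute. Origin: on the bench under its centre line, in the gate's plane; x points along it in the push direction, y to the left of that, z up. Floor 4 mm thick, x = -270 to +114 mm; side walls at y = +-30 to +-34 mm, up to z = 16 mm. The rack slides between them.
- fan_stop (a point): Near face of the black fan housing (84 mm square, 26 mm thick) that closes the chute's far end, at x = 114 mm of the chute, 44 mm above the bench: the rack's front stops here.
- shaft (a point): Point on the gate's 8 mm hinge shaft, which runs along the chute on its right (chute y = -45 mm, z = 58 mm, x = -270 to +30 mm); this point is at x = -165 mm. Bearing posts 16 mm wide at x = -255, -35 and +20 mm, tops at z = 66 mm. Fingers working on both sides must straddle it.
- gate (a joint): Gate angle about the shaft, rad: 0 closed, 0.7 stop. Pressing the paddle (right of the shaft) lifts an arm and tongue over the chute; a spring closes it when let go (3.5 N closed to 7 N at the stop, pressed 40 mm from the shaft). The tongue clears the boards above 0.3; 0.5 is comfortable; pressing to the stop does no harm.
- paddle_mid (a point): Centre of the top of the paddle: flat aluminium plate 220 mm long (chute x = -275 to -55 mm), 48 mm wide (22 to 70 mm right of the shaft, chute y = -67 to -115 mm), top at z = 52 mm when closed. At gate angle a its top, w mm from the shaft, is at 58 - 6 cos a - w sin a mm: at w = 40, 34 mm for 0.5 rad, 28 mm for 0.7. A fingertip can slide along it.
- gate_tongue (a point): Centre of the lower edge of the gate's tongue, a steel plate 24 mm wide, 6 mm thick, hanging over the chute (y = -1 to +23 mm, z = 32 mm when closed) in the plane x = 0 from an 8 mm arm that crosses from the shaft at z = 58 mm. At the stop the arm's end is about 105 mm above the bench.
- rack: Loose aluminium rack of six green boards, about 0.4 kg, in the chute before the gate. Origin: underside, centre line, 80 mm behind its front; x forward (along the chute's x), z up. Base x = -96 to +80 mm, 54 mm wide, 6 mm thick; boards x = -20 to +80 mm, 40 mm high; bare behind them but for the push plate. Fully home: origin at chute x = 34 mm, bare part under the gate.
- rack_push (a point): Middle of the top edge of the rear face of the rack's push plate: upright, 50 mm wide, 6 mm thick, top 56 mm above the rack's underside (60 mm above the bench), rear face at x = -96 mm of the rack; pushed forwards from behind.
- dish: Pale shallow dish, 90 mm across, 16 mm high, near the paddle; to be left alone. Origin under its centre.
- spool: Solder spool, 56 mm across, 36 mm high, standing to the left of the chute (robot's side); to be left alone. Origin under its centre.
- case: Red plastic case, 190 x 70 x 50 mm, on the robot's right; to be left alone. Origin under its centre.
- driver: Screwdriver lying on the bench on the robot's right; to be left alone.
There are look-alikes about, which are no part of the job. Of the things that look like the rack, take the one that is farthest from the robot's base at the start.

How it is judged:
By the outcome, as a careful person would: the job done as asked, in the order asked, and still so for the second after the job is handed in, with the robot touching nothing.
It also fails if it takes over 48 s, if anything falls off the work surface, if the arm or the gripper's body presses on something with over 40 N, if the wrist force passes 120 N, or if a joint passes its speed limit or range.

## Working session

There is one attempt and no reset: what is moved stays moved. The work goes in short steps, Python scripts to look and compute and a tool call to move; the robot and the scene stay as the last step left them, time stands still between calls to the robot, and variables do not carry over. Pictures are saved under pics/ and viewed, about 8 in all and at most 12, crops included, and the job is handed in when it is done.

Besides the shell and the picture viewer there is one more tool, called after "Call:" in YAML: its name, and indented under it one key for each argument. play_rows: Moves the arm, as the interface text tells. Its arguments: {"type":"object","properties":{"deltas":{"type":"array","items":{"type":"array","items":{"type":"number"}}},"squeeze":{"type":"number"}},"required":["deltas"]}

```bash
mkdir -p pics; cat > h.py <<'E'
import numpy as np, cv2
from rig import sensors, capture, order, ctrl
def save(n,img): cv2.imwrite(f'pics/{n}.png',cv2.cvtColor(img,cv2.COLOR_RGB2BGR))
def world(c,u,v,T=None):
    """points from depth map"""
    u=np.asarray(u,float);v=np.asarray(v,float)
    z=c['z_map'][v.astype(int),u.astype(int)]
    d=ray(c,u,v)
    p=d*z[...,None]
    return p@np.array(c['rotation']).T+np.array(c['eye'])
def ray(c,u,v):
    K=np.array([[c['fx'],0,c['cx']],[0,c['fy'],c['cy']],[0,0,1.]])
    a=(np.asarray(u,float)-c['cx'])/c['fx'];b=(np.asarray(v,float)-c['cy'])/c['fy']
    x,y=a.copy(),b.copy()
    for _ in range(20):
        s=1+c['k1']*(x*x+y*y); x=a/s;y=b/s
    return np.stack([x,y,np.ones_like(x)],-1)
def onplane(c,u,v,z):
    d=ray(c,u,v)@np.array(c['rotation']).T; e=np.array(c['eye'])
    return e+d*((z-e[2])/d[...,2])[...,None]
E
python3 - <<'E'
from h import *
s=sensors.sense(); print(s)
for n in ['top','side']:
    c=capture(n); save(n+'0',c['pixels']); np.save(n+'0.npy',c,allow_pickle=True)
    print(n,c['fx'],c['fy'],c['cx'],c['cy'],c['k1'],c['eye'],c['rotation'],c['pixels'].shape)
E
```

```text
{'time_s': 0.0, 'joints': array([-1.53739976e+00,  3.13437843e-01,  1.49846131e+00, -2.25502835e-05,
        1.33098398e+00, -2.23372523e-01]), 'dq': array([-0.0005955 , -0.00044462,  0.0010601 ,  0.00067049,  0.00047286,
       -0.00014925]), 'tau': array([ 5.10393565e-04, -4.12257564e+01, -2.59749055e+01, -1.33943740e-04,
        4.08662745e-03, -6.58411437e-06]), 'eef_pos': array([ 133.31498037, -507.51872696,  230.7321742 ]), 'ee_rot': array([-6.43368632e-04,  9.91769467e-01,  1.28034788e-01,  5.02964146e-05]), 'force': array([0.09392954, 0.04783532, 0.7114763 ]), 'wrist_torque': array([ 0.0434063 ,  0.00244197, -0.00984654]), 'grip_width': 0.9983277634098175}
top 467.93001737459696 467.93001737459696 321.4638290811169 199.54160774083624 -0.12714316069412002 [ 392.23088172  -56.78792055 1515.53193023] [ 0.03637318 -0.6980474   0.71334808 -0.05041171] (400, 640, 3)
side 416.1733758744202 416.1733758744202 318.87818491009335 200.6555371361642 0.008918396179160449 [ 164.49283335 1024.76117664  934.22871815] [ 0.07186066 -0.14804794  0.88383175 -0.4379033 ] (400, 640, 3)
```

```bash
python3 - <<'E'
s=open('h.py').read()
s=s.replace("np.array(c['rotation']).T","R(c).T").replace("def world","from scipy.spatial.transform import Rotation as Ro\ndef R(c): return Ro.from_quat(np.array(c['rotation'])[[1,2,3,0]]).as_matrix()\ndef world")
open('h.py','w').write(s)
E
python3 - <<'E'
from h import *
c=np.load('top0.npy',allow_pickle=True).item(); print(R(c)); print(onplane(c,np.array([0,320,639]),np.array([0,200,399]),0))
E
```

```text
[[-0.02281365 -0.99223427  0.122273  ]
 [-0.99956881  0.02037699 -0.02114178]
 [ 0.01848604 -0.1227026  -0.9922713 ]]
[[ 1370.01656957  1118.23071005     0.        ]
 [  577.57403081   -84.26718212     0.        ]
 [ -142.08818954 -1176.83525686     0.        ]]
```

View pics/top0.png

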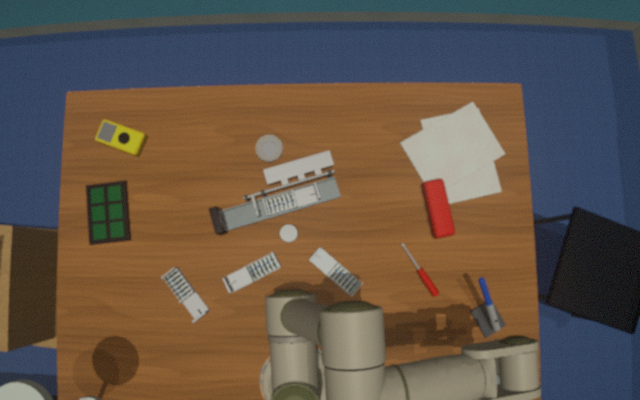

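View pics/side0.png

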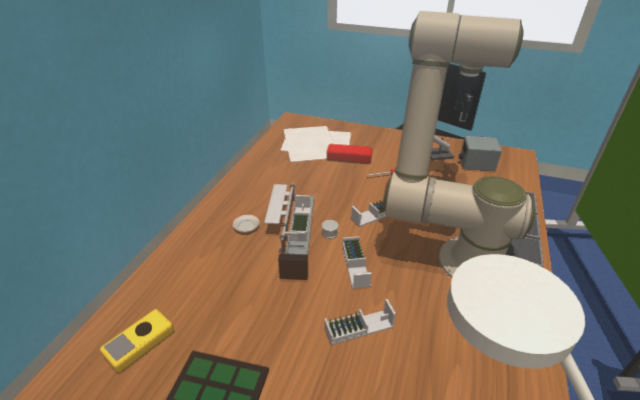

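The top view shows the chute from its open end at about (338,188) to the black fan at (219,219). The paddle (white plate) is at (300,167), the dish at (268,148), the spool at (288,233) and the case at (438,208).

Rack look-alikes:
- In the chute at (285,200)
- Loose at (252,272)
- Loose at (335,270)
- Loose at (185,293)

The one in the chute is farthest from the base, so I choose that and check it in a crop.

```bash
python3 - <<'E'
from h import *
c=np.load('top0.npy',allow_pickle=True).item()
a=cv2.resize(c['pixels'][140:240,200:350],None,fx=5,fy=5,interpolation=cv2.INTER_CUBIC)
save('crop0',a)
# height map near chute
u,v=np.meshgrid(np.arange(200,350),np.arange(140,240))
p=world(c,u.ravel(),v.ravel()); np.save('p.npy',p)
img=c['pixels'][140:240,200:350].reshape(-1,3).astype(int)
ok=c['z_map'][140:240,200:350].ravel()>0
# paddle: bright white z 40-60
m=ok&(img.min(1)>165)&(p[:,2]>35)&(p[:,2]<65)
mm=m.reshape(100,150).astype(np.uint8); n,l,st,ce=cv2.connectedComponentsWithStats(mm); print(st[:8],ce[:8])
hm=np.where(ok,p[:,2],0).reshape(100,150); 
save('hm',cv2.applyColorMap(cv2.resize(np.clip(hm*2.2,0,255).astype(np.uint8),None,fx=5,fy=5,interpolation=cv2.INTER_NEAREST),cv2.COLORMAP_JET))
d=ok&(img.max(1)<60)&(p[:,2]>60); print('fan',d.sum(),p[d].mean(0),p[d].min(0),p[d].max(0))
E
```

```text
[[    0     0   150   100 14459]
 [  126    15     1     2     2]
 [  119    17     1     1     1]
 [  121    16     2     1     2]
 [  111    19     2     1     2]
 [   65    19    63    24   451]
 [  102    20     1     1     1]
 [  109    20     1     1     1]] [[ 73.87523342  49.98450792]
 [126.          15.5       ]
 [119.          17.        ]
 [121.5         16.        ]
 [111.5         19.        ]
 [ 89.76053215  30.41685144]
 [102.          20.        ]
 [109.          20.        ]]
fan 89 [513.66036515 235.93672434  82.15033847] [471.77307322 215.95085797  63.42094943] [549.47922821 256.74359906  92.18832681]
```

View pics/crop0.png

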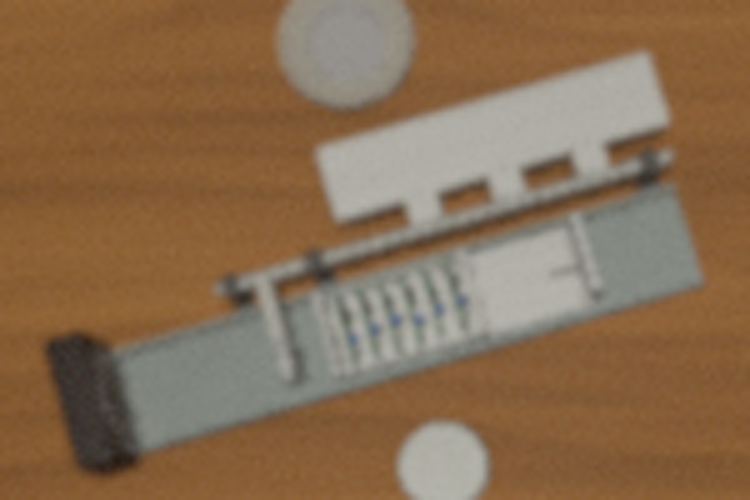

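```bash
python3 - <<'E'
from h import *
from scipy.optimize import least_squares
c=np.load('top0.npy',allow_pickle=True).item()
def w(x,y,z): return onplane(c,np.array([(x+.5)/5-.5+200.]),np.array([(y+.5)/5-.5+140.]),z)[0]
A=[(650,52,52,-275,-115),(668,122,52,-275,-67),(335,222,52,-55,-67),(316,148,52,-55,-115),
(675,185,16,-270,-34),(703,283,16,-270,34),(275,283,58,0,-45),(140,452,16,114,34)]
P=np.array([w(*a[:3]) for a in A]); Q=np.array([a[3:] for a in A],float)
def tf(t,q): cs,sn=np.cos(t[2]),np.sin(t[2]); return np.stack([t[0]+cs*q[:,0]-sn*q[:,1],t[1]+sn*q[:,0]+cs*q[:,1]],1)
sel=[0,1,2,3,4,5,7]
r=least_squares(lambda t:(tf(t,Q[sel])-P[sel,:2]).ravel(),[480,110,1.8])
print(r.x,(tf(r.x,Q)-P[:,:2]).round(1))
t=r.x
def inv(p): d=p[:2]-t[:2]; cs,sn=np.cos(t[2]),np.sin(t[2]); return np.array([cs*d[0]+sn*d[1],-sn*d[0]+cs*d[1]]).round(1)
print('plate rear top', inv(w(583,215,60)),inv(w(603,293,60)), 'front',inv(w(572,215,60)), inv(w(590,295,60)))
for n,x,y,z in [('dish',345,43,16),('spool',443,466,36),('gate tip',290,378,58),('gate arm',270,285,62)]: print(n,inv(w(x,y,z)),w(x,y,z).round(1))
for n,x,y in [('rack board',320,300),('post',318,265),('p2',235,290),('p3',648,160)]: print(n,inv(w(x,y,66 if n!='rack board' else 50)))
# depth check of paddle
D=c['z_map']
for n,x,y in [('paddle',500,140),('chute floor',200,370),('bench',550,430)]:
  u=np.array([x/5+200.]);v=np.array([y/5+140.]); print(n,world(c,u,v).round(1))
# depth cluster of push plate
p=np.load('p.npy'); q=np.array([inv(a) for a in p]);m=(abs(q[:,1])<24)&(p[:,2]>45)&(p[:,2]<75)&(q[:,0]<-150)&(q[:,0]>-280); print(m.sum(),q[m].min(0),q[m].max(0),np.median(q[m],0),np.median(p[m,2]))
E
```

```text
[547.11402496 117.79158607   1.84284989] [[ 0.1  1.5]
 [-0.3 -1.1]
 [ 0.8 -1.7]
 [-0.9 -0.5]
 [ 1.1  0. ]
 [ 0.3 -1.8]
 [ 3.7  7.9]
 [-1.   3.7]]
plate rear top [-204.4  -24.5] [-202.    26.5] front [-197.7  -26.5] [-193.9   25.3]
dish [ -90.3 -185.5] [750.1  80.7  16. ]
spool [-74.5  99.9] [470.9  19.2  36. ]
gate tip [ 0.8 21. ] [526.6 112.9  58. ]
gate arm [ -3.6 -38.3] [585.  124.6  62. ]
rack board [-30.2 -22. ]
post [-36.2 -41.1]
p2 [ 17.9 -41. ]
p3 [-253.4  -45.4]
paddle [[674.5 -22.1  54.7]]
chute floor [[536.7 176.5   4. ]]
bench [[ 4.934e+02 -4.990e+01 -1.000e-01]]
32 [-201.7  -21.8] [-196.    23.6] [-198.5     1.45] 60.02033622815077
```

The crop confirms the choice. The rack sits behind the gate arm (crop 275,330), with its boards at (390,320) and its push plate at (590,255). The paddle is at (490,140). Chute pose is about (547,118) with yaw 1.843, and the push plate's rear is at about chute x = -203. Next I move above the start pose, turning +91°.

Call:
play_rows:
  deltas:
    - [0.54, 0.44, 0, 0, 0, 0.63, 1]
    - [0.54, 0.44, 0, 0, 0, 0.63, 1]
    - [0.54, 0.44, 0, 0, 0, 0.63, 1]
    - [0.54, 0.44, 0, 0, 0, 0.63, 1]
    - [0.54, 0.44, 0, 0, 0, 0.63, 1]
    - [0.54, 0.44, 0, 0, 0, 0.63, 1]
    - [0.54, 0.44, 0, 0, 0, 0.63, 1]
    - [0.54, 0.44, 0, 0, 0, 0.63, 1]

```text
time_s: 0.77
eef_pos: [307.0, -365.8, 231.1]
ee_rot: [-0.0, 0.923, 0.384, -0.0]
force: [-0.2, -0.5, -0.2]
grip_width: 1.0
```

Call:
play_rows:
  deltas:
    - [0.54, 0.44, 0, 0, 0, 0.63, 1]
    - [0.54, 0.44, 0, 0, 0, 0.63, 1]
    - [0.54, 0.44, 0, 0, 0, 0.63, 1]
    - [0.54, 0.44, 0, 0, 0, 0.63, 1]
    - [0.54, 0.44, 0, 0, 0, 0.63, 1]
    - [0.54, 0.44, 0, 0, 0, 0.63, 1]
    - [0.54, 0.44, 0, 0, 0, 0.63, 1]
    - [0.54, 0.44, 0, 0, 0, 0.63, 1]

```text
time_s: 1.43
eef_pos: [479.8, -225.0, 231.0]
ee_rot: [-0.0, 0.791, 0.611, -0.0]
force: [-0.6, -0.5, -0.0]
grip_width: 0.999
```

Call:
play_rows:
  deltas:
    - [0.54, 0.44, 0, 0, 0, 0.63, 1]
    - [0.54, 0.44, 0, 0, 0, 0.63, 1]
    - [0.54, 0.44, 0, 0, 0, 0.63, 1]
    - [0.54, 0.44, 0, 0, 0, 0.63, 1]
    - [0.54, 0.44, 0, 0, 0, 0.63, 1]
    - [0.54, 0.44, 0, 0, 0, 0.63, 1]
    - [0.54, 0.44, 0, 0, 0, 0.63, 1]
    - [0.54, 0.44, 0, 0, 0, 0.63, 1]

```text
time_s: 2.1
eef_pos: [652.5, -84.3, 230.8]
ee_rot: [-0.0, 0.604, 0.797, -0.0]
force: [-0.1, -0.1, 0.2]
grip_width: 1.002
```

Call:
play_rows:
  deltas:
    - [0, 0, 0, 0, 0, 0, 1]
    - [0, 0, 0, 0, 0, 0, 1]

```text
time_s: 2.27
eef_pos: [652.0, -84.5, 230.2]
ee_rot: [-0.001, 0.605, 0.796, -0.0]
force: [-0.7, -0.1, -0.2]
grip_width: 1.0
```

```bash
python3 - <<'E'
from h import *
s=sensors.sense(); c=capture('wrist'); c['s']=s; np.save('wrist1.npy',c,allow_pickle=True)
print(s['time_s'],s['eef_pos'],s['ee_rot'],s['force'],s['joints'].round(2)); print(np.array(c['tool_from_camera']).round(3),c['fx'],c['cx'],c['cy'],c['k1'])
save('wrist1',c['pixels'])
E
```

```text
2.2667 [652.02550161 -84.46069003 230.19440724] [-6.98705385e-04  6.05183471e-01  7.96085661e-01 -3.14283965e-04] [-0.65055499 -0.13172695 -0.24213811] [-0.31  0.62  1.04 -0.    1.49 -0.58]
[[-1.00000e-03 -9.53000e-01 -3.03000e-01  7.70390e+01]
 [ 1.00000e+00 -1.00000e-03  0.00000e+00  2.06800e+00]
 [-0.00000e+00 -3.03000e-01  9.53000e-01 -1.42049e+02]
 [ 0.00000e+00  0.00000e+00  0.00000e+00  1.00000e+00]] 321.12711324656703 309.82965078919113 200.92763390796924 -0.05599458083158689
```

View pics/wrist1.png

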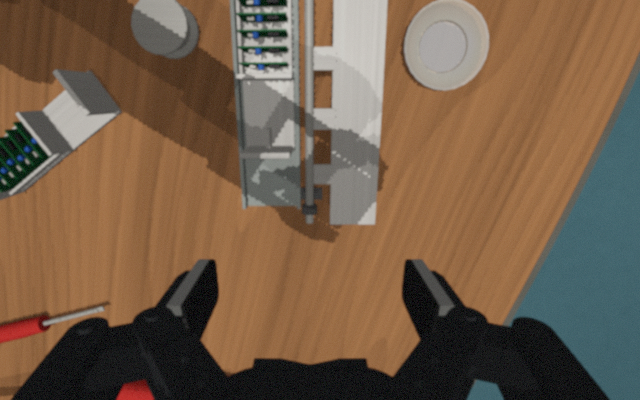

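The wrist view shows the chute's rear edge at row 207 and the push plate's top edge at (240–293,153). The paddle spans (331–375,223) at its rear and the shaft runs along column 310. I'll refine the pose from these.

```bash
python3 - <<'E'
from h import *
from scipy.optimize import least_squares
c=np.load('wrist1.npy',allow_pickle=True).item(); s=c['s']
M=np.eye(4); M[:3,:3]=Ro.from_quat(np.array(s['ee_rot'])[[1,2,3,0]]).as_matrix(); M[:3,3]=s['eef_pos']
M=M@np.array(c['tool_from_camera']); c['eye']=M[:3,3]; c['rotation']=Ro.from_matrix(M[:3,:3]).as_quat()[[3,0,1,2]]
w=lambda u,v,z: onplane(c,np.array([u]),np.array([v]),z)[0]
A=[(331,223,52,-275,-67),(375,223,52,-275,-115),(244,207,16,-270,34)]
P=np.array([w(*a[:3]) for a in A]);Q=np.array([a[3:] for a in A],float)
def tf(t,q): cs,sn=np.cos(t[2]),np.sin(t[2]); return np.stack([t[0]+cs*q[:,0]-sn*q[:,1],t[1]+sn*q[:,0]+cs*q[:,1]],1)
t=np.array([547.1,117.8,1.8428])
def inv(p): 
    d=p[...,:2]-t[:2]; cs,sn=np.cos(t[2]),np.sin(t[2]); return np.stack([cs*d[...,0]+sn*d[...,1],-sn*d[...,0]+cs*d[...,1]],-1)
print('residual',(inv(P)-Q).round(1))
u,v=np.meshgrid(np.arange(200.,460),np.arange(0.,240)); p=world(c,u.ravel(),v.ravel()); q=inv(p); z=p[:,2]
# push plate top, paddle edges, shaft
m=(abs(q[:,1])<20)&(z>56)&(z<66)&(q[:,0]<-150)&(q[:,0]>-240); print('plate',m.sum(),np.percentile(q[m],[2,50,98],axis=0).round(1),np.median(z[m]))
m=(z>46)&(z<57)&(q[:,1]<-62)&(q[:,1]>-125)
for a,b in [(-260,-220),(-200,-160),(-150,-110)]:
    k=m&(q[:,0]>a)&(q[:,0]<b); print('paddle',a,b,k.sum(),np.percentile(q[k,1],[1,99]).round(1),np.median(z[k]))
print('paddle xmin',np.percentile(q[m,0],1))
print('tcp in chute',inv(s['eef_pos']), 'tool x yaw', Ro.from_quat(np.array(s['ee_rot'])[[1,2,3,0]]).as_matrix()[:,0])
k=(abs(q[:,1])<60)&(z>3)&(z<20)&(q[:,0]<-210)&(q[:,0]>-290);print('chute rear',np.percentile(q[k],[1,99],axis=0))
E
```

```text
residual [[ 2.5 -4.2]
 [ 2.3 -3.4]
 [ 3.5 -5.2]]
plate 238 [[-201.1  -18.7]
 [-198.2    0.4]
 [-196.    18.9]] 59.325790788643815
paddle -260 -220 1765 [-117.   -64.1] 51.33388704836773
paddle -200 -160 2116 [-117.3  -63.5] 51.62212598226668
paddle -150 -110 2323 [-117.2  -64.7] 51.58457622079425
paddle xmin -270.49750714660684
tcp in chute [-223.01397178  -46.72810728] tool x yaw [-2.67504956e-01  9.63556206e-01  7.32059754e-04]
chute rear [[-268.03719333  -57.0616804 ]
 [-211.04494872   30.24472192]]
```

The depth data agree with the pose (paddle centre y = -90.6 measured against -91 given). The tool is at chute (-223,-47) with matching yaw, leaving about 10 mm behind the plate. I descend from here.

Call:
play_rows:
  deltas:
    - [0, 0, -0.5, 0, 0, 0, 1]
    - [0, 0, -0.6, 0, 0, 0, 1]
    - [0, 0, -0.6, 0, 0, 0, 1]
    - [0, 0, -0.6, 0, 0, 0, 1]
    - [0, 0, -0.6, 0, 0, 0, 1]
    - [0, 0, -0.6, 0, 0, 0, 1]
    - [0, 0, -0.4, 0, 0, 0, 1]
    - [0, 0, -0.3, 0, 0, 0, 1]

```text
time_s: 2.98
eef_pos: [650.5, -86.2, 61.7]
ee_rot: [-0.001, 0.607, 0.795, -0.0]
force: [-0.0, 0.5, 0.4]
grip_width: 1.001
```

Call:
play_rows:
  deltas:
    - [0, 0, -0.1, 0, 0, 0, 1]
    - [0, 0, -0.1, 0, 0, 0, 1]
    - [0, 0, -0.1, 0, 0, 0, 1]
    - [0, 0, -0.1, 0, 0, 0, 1]
    - [0, 0, 0, 0, 0, 0, 1]

```text
time_s: 3.4
eef_pos: [651.7, -85.4, 47.2]
ee_rot: [-0.0, 0.606, 0.796, -0.0]
force: [0.2, 0.7, -1.8]
grip_width: 0.998
```

Call:
play_rows:
  deltas:
    - [0, 0, -0.1, 0, 0, 0, 1]
    - [0, 0, -0.1, 0, 0, 0, 1]
    - [0, 0, -0.1, 0, 0, 0, 1]
    - [0, 0, 0, 0, 0, 0, 1]

```text
time_s: 3.73
eef_pos: [651.6, -85.5, 34.8]
ee_rot: [-0.0, 0.606, 0.796, -0.0]
force: [-1.5, -0.1, 3.0]
grip_width: 1.002
```

Contact came at TCP z of about 39, as predicted, with 3 N on the paddle. I press down to TCP z of about 18.

Call:
play_rows:
  deltas:
    - [0, 0, -0.1, 0, 0, 0, 1]
    - [0, 0, -0.1, 0, 0, 0, 1]
    - [0, 0, -0.1, 0, 0, 0, 1]
    - [0, 0, -0.1, 0, 0, 0, 1]
    - [0, 0, 0, 0, 0, 0, 1]

```text
time_s: 4.15
eef_pos: [652.0, -85.6, 19.4]
ee_rot: [0.0, 0.606, 0.796, 0.0]
force: [-0.3, -0.9, 4.8]
grip_width: 1.005
```

```bash
python3 - <<'E'
from h import *
s=sensors.sense();print(s['eef_pos'],s['force'],s['wrist_torque'])
c=capture('side');d=capture('top')
a=cv2.resize(c['pixels'][160:290,220:360],None,fx=4,fy=4,interpolation=cv2.INTER_CUBIC)
b=cv2.resize(d['pixels'][140:240,200:350],None,fx=3.5,fy=3.5,interpolation=cv2.INTER_CUBIC)
save('press',a)
E
```

```text
[652.03202962 -85.6215913   19.41938116] [-0.26231933 -0.86858985  4.83195083] [-0.02575304 -0.16425392 -0.03275478]
```

View pics/press.png

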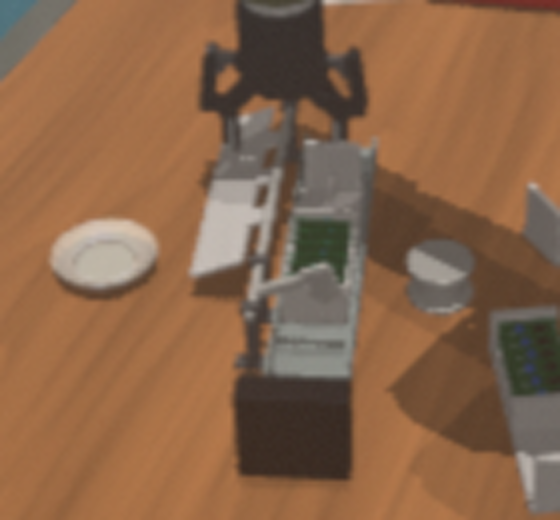

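The side view shows the gate arm lifted at (310,285), the paddle pressed, and the fingers straddling the shaft with the right one behind the push plate. I press 2–3 mm more, then push along (-0.269, 0.963).

Call:
play_rows:
  deltas:
    - [0, 0, -0.06, 0, 0, 0, 1]
    - [-0.02, 0.08, 0, 0, 0, 0, 1]
    - [-0.03, 0.11, 0, 0, 0, 0, 1]
    - [-0.03, 0.11, 0, 0, 0, 0, 1]
    - [-0.03, 0.11, 0, 0, 0, 0, 1]
    - [-0.03, 0.11, 0, 0, 0, 0, 1]
    - [-0.03, 0.11, 0, 0, 0, 0, 1]
    - [-0.03, 0.11, 0, 0, 0, 0, 1]

```text
time_s: 4.92
eef_pos: [644.3, -56.0, 17.5]
ee_rot: [0.001, 0.606, 0.796, 0.0]
force: [3.8, -5.8, 4.5]
grip_width: 1.0
```

Call:
play_rows:
  deltas:
    - [-0.03, 0.11, 0, 0, 0, 0, 1]
    - [-0.03, 0.11, 0, 0, 0, 0, 1]
    - [-0.03, 0.11, 0, 0, 0, 0, 1]
    - [-0.03, 0.11, 0, 0, 0, 0, 1]
    - [-0.03, 0.11, 0, 0, 0, 0, 1]
    - [-0.03, 0.11, 0, 0, 0, 0, 1]
    - [-0.03, 0.11, 0, 0, 0, 0, 1]
    - [-0.03, 0.11, 0, 0, 0, 0, 1]

```text
time_s: 5.58
eef_pos: [634.7, -20.8, 17.5]
ee_rot: [0.001, 0.606, 0.796, 0.0]
force: [2.9, -5.3, 3.6]
grip_width: 0.998
```

Call:
play_rows:
  deltas:
    - [-0.03, 0.11, 0, 0, 0, 0, 1]
    - [-0.03, 0.11, 0, 0, 0, 0, 1]
    - [-0.03, 0.11, 0, 0, 0, 0, 1]
    - [-0.03, 0.11, 0, 0, 0, 0, 1]
    - [-0.03, 0.11, 0, 0, 0, 0, 1]
    - [-0.03, 0.11, 0, 0, 0, 0, 1]
    - [-0.03, 0.11, 0, 0, 0, 0, 1]
    - [-0.03, 0.11, 0, 0, 0, 0, 1]

```text
time_s: 6.25
eef_pos: [625.1, 14.4, 17.5]
ee_rot: [0.001, 0.606, 0.796, 0.0]
force: [3.2, -5.5, 5.4]
grip_width: 0.999
```

```bash
python3 - <<'E'
from h import *
s=sensors.sense();print(s['eef_pos'],s['force'],s['wrist_torque'])
c=capture('side')
save('mid',cv2.resize(c['pixels'][160:290,220:360],None,fx=4,fy=4,interpolation=cv2.INTER_CUBIC))
E
```

```text
[625.07281874  14.37506684  17.49392971] [ 3.18516692 -5.50980935  5.36481314] [-0.85760132 -0.65220336  0.02062881]
```

View pics/mid.png

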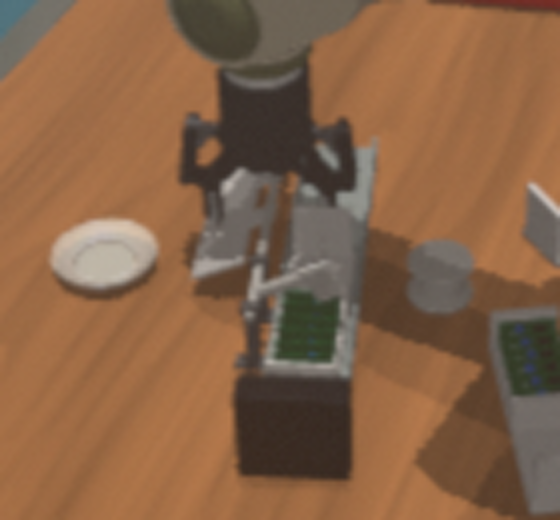

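The rack has passed under the lifted gate with its front near the fan, and about 46 mm remain. I continue.

Call:
play_rows:
  deltas:
    - [-0.03, 0.11, 0, 0, 0, 0, 1]
    - [-0.03, 0.11, 0, 0, 0, 0, 1]
    - [-0.03, 0.11, 0, 0, 0, 0, 1]
    - [-0.03, 0.11, 0, 0, 0, 0, 1]
    - [-0.03, 0.11, 0, 0, 0, 0, 1]
    - [-0.03, 0.11, 0, 0, 0, 0, 1]
    - [-0.03, 0.11, 0, 0, 0, 0, 1]
    - [0, 0, 0, 0, 0, 0, 1]

```text
time_s: 6.97
eef_pos: [616.4, 45.9, 17.4]
ee_rot: [0.001, 0.605, 0.796, 0.0]
force: [3.2, -2.3, 4.7]
grip_width: 0.998
```

Call:
play_rows:
  deltas:
    - [-0.015, 0.055, 0, 0, 0, 0, 1]
    - [-0.015, 0.055, 0, 0, 0, 0, 1]
    - [-0.015, 0.055, 0, 0, 0, 0, 1]

```text
time_s: 7.22
eef_pos: [614.8, 51.6, 17.4]
ee_rot: [0.001, 0.606, 0.796, 0.0]
force: [3.3, -6.8, 5.0]
grip_width: 1.002
```

Call:
play_rows:
  deltas:
    - [-0.015, 0.055, 0, 0, 0, 0, 1]
    - [-0.015, 0.055, 0, 0, 0, 0, 1]

```text
time_s: 7.38
eef_pos: [613.6, 56.0, 17.4]
ee_rot: [0.001, 0.606, 0.796, 0.0]
force: [3.4, -6.8, 4.8]
grip_width: 1.005
```

Call:
play_rows:
  deltas:
    - [-0.01, 0.04, 0, 0, 0, 0, 1]
    - [-0.01, 0.04, 0, 0, 0, 0, 1]

```text
time_s: 7.55
eef_pos: [612.8, 59.2, 17.4]
ee_rot: [0.001, 0.606, 0.796, 0.0]
force: [3.2, -6.1, 5.6]
grip_width: 1.0
```

Call:
play_rows:
  deltas:
    - [-0.01, 0.04, 0, 0, 0, 0, 1]
    - [-0.01, 0.04, 0, 0, 0, 0, 1]

```text
time_s: 7.72
eef_pos: [612.4, 61.8, 17.5]
ee_rot: [0.002, 0.605, 0.796, -0.0]
force: [5.7, -15.8, 4.7]
grip_width: 1.002
```

Call:
play_rows:
  deltas:
    - [-0.005, 0.02, 0, 0, 0, 0, 1]
    - [-0.005, 0.02, 0, 0, 0, 0, 1]

```text
time_s: 7.88
eef_pos: [612.7, 61.9, 17.9]
ee_rot: [0.003, 0.605, 0.796, -0.001]
force: [8.1, -20.3, 4.6]
grip_width: 1.006
```

Contact: the push force rose to 20 N while the position stalled at chute x = -71.5 (about -73 expected). I check before releasing the gate.

```bash
python3 - <<'E'
from h import *
c=capture('side');d=capture('top')
save('home',np.hstack([cv2.resize(x,(400,400),interpolation=cv2.INTER_CUBIC) for x in (c['pixels'][200:280,270:350],d['pixels'][160:250,205:295])]))
E
```

```text
(no output)
```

View pics/home.png

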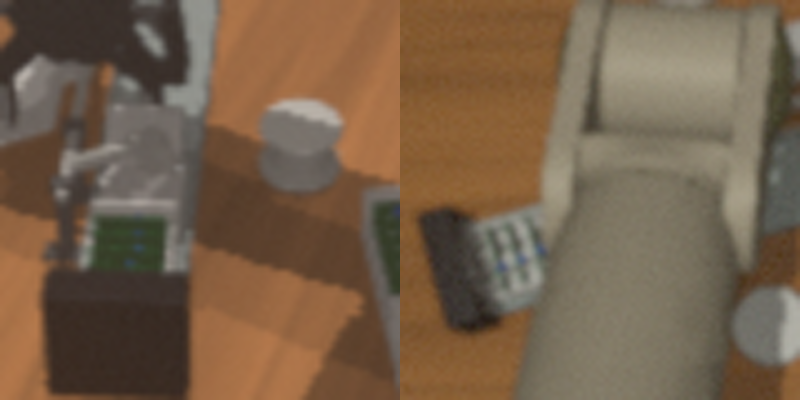

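Both views show the rack's front at the fan (top crop 490,270) and the boards past the lifted tongue. I back off about 8 mm with the gate still held, then raise gently.

Call:
play_rows:
  deltas:
    - [0.02, -0.07, 0, 0, 0, 0, 1]
    - [0.03, -0.12, 0, 0, 0, 0, 1]
    - [0, 0, 0.05, 0, 0, 0, 1]
    - [0, 0, 0.1, 0, 0, 0, 1]
    - [0, 0, 0.1, 0, 0, 0, 1]
    - [0, 0, 0.1, 0, 0, 0, 1]
    - [0, 0, 0.1, 0, 0, 0, 1]
    - [0, 0, 0.1, 0, 0, 0, 1]

```text
time_s: 8.65
eef_pos: [612.9, 56.9, 39.3]
ee_rot: [-0.0, 0.606, 0.796, -0.0]
force: [0.1, -0.4, 0.9]
grip_width: 0.999
```

Call:
play_rows:
  deltas:
    - [0, 0, 0.1, 0, 0, 0, 1]
    - [0, 0, 0.1, 0, 0, 0, 1]
    - [0, 0, 0.3, 0, 0, 0, 1]
    - [0, 0, 0.5, 0, 0, 0, 1]
    - [0, 0, 0.6, 0, 0, 0, 1]
    - [0, 0, 0.6, 0, 0, 0, 1]
    - [0, 0, 0.6, 0, 0, 0, 1]
    - [0, 0, 0.6, 0, 0, 0, 1]

```text
time_s: 9.32
eef_pos: [612.7, 56.8, 176.7]
ee_rot: [-0.0, 0.606, 0.796, -0.0]
force: [-0.1, -0.1, 0.0]
grip_width: 0.997
```

Call:
play_rows:
  deltas:
    - [0, -0.6, 0.6, 0, 0, 0, 1]
    - [0, -0.8, 0.3, 0, 0, 0, 1]
    - [0, -0.8, 0, 0, 0, 0, 1]
    - [0, -0.8, 0, 0, 0, 0, 1]
    - [0, -0.8, 0, 0, 0, 0, 1]
    - [0, -0.8, 0, 0, 0, 0, 1]
    - [0, -0.6, 0, 0, 0, 0, 1]
    - [0, 0, 0, 0, 0, 0, 1]

```text
time_s: 9.98
eef_pos: [612.3, -155.6, 211.1]
ee_rot: [-0.0, 0.608, 0.794, -0.001]
force: [0.2, 0.2, 0.1]
grip_width: 1.0
```

```bash
python3 - <<'E'
from h import *
s=sensors.sense();print(s['time_s'],s['eef_pos'],s['force'])
c=capture('side');d=capture('top');np.save('top2.npy',d,allow_pickle=True)
save('end',np.hstack([cv2.resize(x,(400,400),interpolation=cv2.INTER_CUBIC) for x in (c['pixels'][170:280,240:350],d['pixels'][140:250,205:315])]))
t=np.array([547.1,117.8,1.8428]);u,v=np.meshgrid(np.arange(200.,350),np.arange(140.,240)); p=world(d,u.ravel(),v.ravel())
e=p[:,:2]-t[:2];cs,sn=np.cos(t[2]),np.sin(t[2]);q=np.stack([cs*e[:,0]+sn*e[:,1],-sn*e[:,0]+cs*e[:,1]],1);z=p[:,2]
m=(abs(q[:,1])<22)&(z>54)&(z<70)&(q[:,0]<-30)&(q[:,0]>-110);print('plate',m.sum(),np.percentile(q[m,0],[2,50,98]),np.median(z[m]))
m=(abs(q[:,1])<22)&(z>36)&(z<56)&(q[:,0]>5)&(q[:,0]<113);print('boards x',np.percentile(q[m,0],[1,99]))
m=(q[:,1]>-20)&(q[:,1]<20)&(z>45)&(abs(q[:,0])<12);print('arm z',np.percentile(z[m],[50,95]))
m=(q[:,1]<-75)&(q[:,1]>-105)&(q[:,0]>-150)&(q[:,0]<-70);print('paddle z',np.median(z[m]))
E
```

```text
9.9833 [ 612.33930145 -155.56815176  211.0947855 ] [0.22943124 0.15776608 0.14662901]
plate 28 [-61.37219251 -58.50712498 -55.56397605] 58.878995736138904
boards x [ 14.57390896 111.57219311]
arm z [63.46837894 69.54528645]
paddle z 51.57697011289383
```

View pics/end.png

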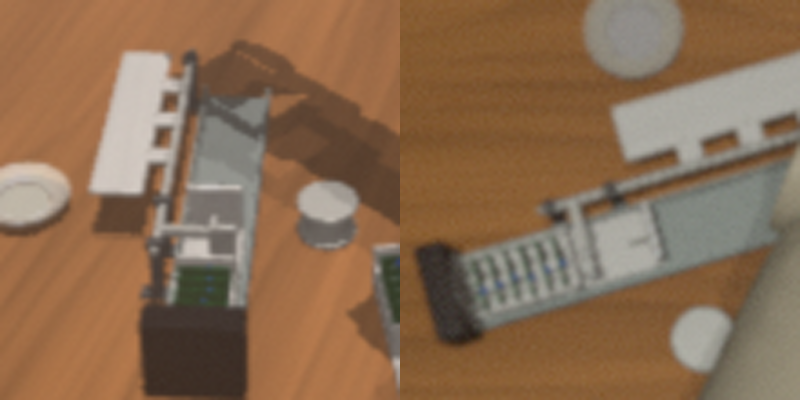

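The gate is closed behind the boards. The paddle is at 51.6 mm, and the push plate's mid-thickness is at chute x = -58.5, where -59 means fully home.

```bash
python3 -c "
from rig import order; print(order.finish_job())"
```

```text
the job is handed in; nothing more can be done
None
```

The rack is fully home against the fan, the gate has closed behind the boards, and I handed the job in at about 10 s of the 48 s allowed. I held the paddle down with one finger while the other pushed the rack about 140 mm by its push plate. I then backed off 8 mm with the gate still up and let the paddle rise.

- **Rack home:** the push met a hard stop at about 20 N. The push plate's mid-thickness measured at chute x = -58.5 mm, where -59 means fully home.
- **Gate:** the paddle was back at about 51.6 mm (52 when closed), and the final pictures show the tongue down behind the boards. In the pictures taken during the push, the gate stayed lifted clear of the boards.
- **Other things on the bench:** the dish and spool look unmoved in the last pictures. I did not check the case or screwdriver again after the start. The arm was clear of everything, with no contact force.
- **A disagreement:** pixel positions I read by eye from the wrist camera differed from the chute pose by 2–5 mm. The wrist depth data agreed with the pose sideways, but put the paddle's rear end about 4 mm off along the chute. I stopped the push by contact force, so this did not affect the result.

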